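Switch bench extraction to the gluing place

TASK

The fume extractor is drawing through an inlet where nobody is gluing. Pushing with the fingertips and gripping nothing, first push the slide gate of the inlet that has the glue tube lying in front of it fully open, and only then push the gate that is open now fully shut, so that the fan never pulls against closed ducts. Leave the third gate shut, and leave everything lying on the bench where it is.

Things in the scene. Friction and masses are not known exactly. Their poses are not given: they have to be found in the camera images.
- extractor: grey fan and filter housing of the fume extractor, 100 (x) x 560 (y) x 118 mm high, fixed. Origin: centre of its underside; x from its front (facing the robot) to its back, y along it to the robot's left. On its front stand three equal inlets 180 mm apart, in any order; their gates are 36 mm before its front.
- inlet_a: the inlet whose gate is OPEN at the start, tape roll before its mouth. Fixed. Steel duct, 48 mm diameter, along x at z = 70 mm, with a slide gate; its black bell mouth (95 mm wide, top at z = 118 mm) ends 68 mm before the gate, at -x. Gate frame 13 x 76 mm, top at z = 109 mm. Origin on the bench under the gate's centre, axes as the housing's.
- inlet_b: the inlet with the GLUE TUBE in front of its mouth; its gate is shut or nearly shut at the start. Built like inlet_a.
- inlet_c: the third inlet, with the stud tin in front of its mouth; its gate is shut and stays shut. Built like inlet_a.
- slide_a (a joint): gate slide of inlet_a, m: 0 = fully shut, 0.050 = fully open, firm stops at both ends. A 3 mm steel plate that slides level along the inlet's +y (to the robot's left) as it opens. Stays where it is left; takes about 3 N to push. Plate top at z = 96 mm.
- slide_b (a joint): gate slide of inlet_b, like slide_a
- slide_c (a joint): gate slide of inlet_c, like slide_a
- tab_a (a point): centre of the black upright finger tab on the outer end of slide_a: 34 (x) x 8 (y, push direction) x 45 mm, z = 111 to 157 mm, well above the gate frame; a steel strip in its middle (26 x 3 mm) runs from z = 44 to 159 mm. In the inlet's frame at x = 0, y = 78 mm + joint value, z = 134 mm. Push its right (-y) face to open, its left (+y) face to shut.
- tab_b (a point): centre of the finger tab of slide_b, like tab_a
- tab_c (a point): centre of the finger tab of slide_c, like tab_a
- glue_tube: squeezed tube of glue, yellow with a white cap, 35 x 121 x 23 mm, lying loose on the bench in front of inlet_b's mouth; origin under its middle, at bench height
- tape_roll: black tape roll, 62 mm diameter, 19 mm high, lying loose on the bench in front of inlet_a's mouth; origin under its centre
- stud_tin: open round tin of studs, 65 mm diameter, 24 mm high, loose on the bench in front of inlet_c's mouth; origin under its centre
Things that resemble listed ones, but are neither listed nor needed, are in the scene too. Leave any green look-alike of the inlet_b alone.

How it is judged:
On the way, in this order (a step that is already met when the one before it is completed fails the run):
1. the fingertips push on the gate of the glue-tube inlet and it comes open, the other still open (contact force between the fingers and inlet_b above 0.5 N and value of joint slide_b above 0.018 m and value of joint slide_a above 0.034 m), for 0.02 s.
2. the gate of the glue-tube inlet is fully open while the first gate is still open (value of joint slide_b above 0.046 m and value of joint slide_a above 0.034 m), for 0.2 s.
3. the fingertips push on the gate that was open and it goes shut (contact force between the fingers and inlet_a above 0.5 N and value of joint slide_a below 0.03 m and value of joint slide_b above 0.046 m), for 0.02 s.
At the end, for the whole second after the job is handed in: the gate of the inlet with the glue tube stands fully open (within 4 mm of its stop), the gate that was open at the start and the third gate are fully shut (within 4 mm), and glue tube, tape roll and stud tin lie where they were (within 20 mm) (value of joint slide_b above 0.046 m and value of joint each of slide_a, slide_c below 0.004 m and distance of each of glue_tube, tape_roll, stud_tin from where it was at the start of the episode below 0.02 m); the robot touches nothing.
It fails at once if the fan starved: both the first gate and the glue-tube gate more than half shut (value of joint each of slide_a, slide_b below 0.025 m).
It fails at once if the third gate opened (value of joint slide_c above 0.01 m).
It fails at once if something lying on the bench lifted or pushed away (distance of any of glue_tube, tape_roll, stud_tin from where it was at the start of the episode above 0.03 m or height (world z) of any of glue_tube, tape_roll, stud_tin above 0.015 m).
It fails at once if a gate's tab pinched between the fingers from both sides instead of pushed ((contact force between the fingers and tab_a_right_face above 1 N and contact force between the fingers and tab_a_left_face above 1 N) or (contact force between the fingers and tab_b_right_face above 1 N and contact force between the fingers and tab_b_left_face above 1 N)).
It also fails if it takes over 48 s, if anything falls off the work surface, if the arm or the gripper's body presses on something with over 40 N, if the wrist force passes 120 N, or if a joint passes its speed limit or range.

ROBOT

A 6-joint arm with a two-finger parallel gripper is mounted at the origin on a cart in front of the work surface, level with it; the furniture and walls round the work are solid. World frame = base frame: x ahead of the robot, y to its left, z up, the work surface at z = 0. Lengths are in m, angles in rad, forces in N, time in s.
With the tool pointing down it reaches from about 0.25 to 0.8 m from the base axis. Payload 3.9 kg.
Tool frame: the origin (TCP) lies at the very end of the fingers, on their centre line; the grasp point (between the pads) lies arm.tcp_to_grasp behind it (arm.tcp_to_grasp is the distance from the TCP to the grasp point, in m); z points along the fingers, y is the line along which they close (so a half turn about z gives the same grasp; the last joint's range is limited). The gripper opens to 85 mm and grips with 20 to 120 N. Pads are 22 mm wide; open, the fingers measure 114 mm over their backs; the gripper's body (76 mm by 85 mm) begins 54 mm behind the grasp point. The pads swing forward as they close: fully open they stand 13 mm farther back than shut.
Start: joints at [1.223, 0.26, -0.138, 1.173, 0, 1.571], TCP at [0.179, 0.494, 0.231] pointing down, gripper open.
Joint ranges: [-2.78, 2.78], [-0.83, 1.72], [-1.28, 1.37], [-1.9, 2.12], [-1.57, 1.48], [-3.14, 3.14]. Speed limits (rad/s): [2.57, 2.57, 3.14, 3.14, 3.14, 3.14].

INTERFACE

Orientations are given as [roll, pitch, yaw] about the fixed x, y, z axes, in that order (R = Rz(yaw) Ry(pitch) Rx(roll)).
In Python, from bench import arm gives the robot as it stands.
- The arm moves only by the tool drive_tool, never from a script. Its argument "plan" is a list of rows, each a list of 7 numbers: the shift along the tool's x, y, z normalised to -1 to 1, where 1 is 0.5 m, then the turn, a rotation vector about the tool's x, y, z normalised to -1 to 1, where 1 is pi rad, then the opening in per cent of the stroke, from 0 (shut) to 100 (fully open). A call has 1 to 10 rows; each row is the pose to reach, as a shift and turn from the pose commanded when the call began, along the tool's axes at that moment, turning the shorter way round; what a row does not reach only later rows make up. A row lasts 1/8 s, in which the tool goes at most 62.5 mm and 10.7 degrees, less where a joint would pass 70% of its speed; a pose out of reach is approached as far as the arm can. A call with a number of a shift or a turn outside -1 to 1 is refused whole. A call with a gripper value outside its range is refused whole. The fingers move at their own pace and stop on an object; "squeeze" is the grip in N (left out, the last holds). Time passes only in rows, so rows that repeat a pose let the fingers close. It gives the time, the measured TCP pose, the force, the opening and the grip force at its end, in the units of the state.
- arm.get_state(): the state, without advancing time (a new reading comes with each control period).
- arm.get_image(name): name is "scene" or "top"; returns the picture (384x512x3 uint8, red, green, blue); there is no depth.
- arm.calibration(name): a dict with "mtx" (3x3 intrinsics, pixels), "dist_coeffs" ([k1, k2, p1, p2, k3] as OpenCV has them; the pictures are not rectified), "R" (3x3) and "t" (3): a world point X has camera coordinates R X + t. Camera axes: x right, y down, z forward; pixel columns grow to the right and rows downward; lengths in m; the calibration is good to about 2 mm. A picture is of the moment at which its call begins. calibration takes no time and is no camera call.
- arm.job_done(): hands the job in; it is judged then, once.
The state is a dict: "time_s": time; "joint_pos": joint angles; "joint_vel": joint speeds; "effort": joint torques, N m; "tcp_pos": TCP position; "tcp_rot": TCP orientation; "force": force on the tool from outside, world axes, zero at the start; "moment": the same for the moment, N m; "finger_gap": opening from 0.0 (shut) to 1.0 (fully open); "gripper_force": force on a finger pad.
Only numpy, scipy, OpenCV 4.12 (cv2) and the standard library are available. Lean on these libraries where they do the work, as an engineer would, in place of code of your own. Each camera call takes 0.05 s, during which the arm holds its last target. There are 200 camera calls.

## Working session

There is one attempt and no reset: what is moved stays moved. The work goes in short steps, Python scripts to look and compute and a tool call to move; the robot and the scene stay as the last step left them, time stands still between calls to the robot, and variables do not carry over. Pictures are saved under pics/ and viewed, at most 10 in all, crops included, and the job is handed in when it is done.

Besides the shell and the picture viewer there is one more tool, called after "Emit:" as a command line: name --pt "numbers of a row" for each row, then --argument value for the rest. drive_tool: Moves the arm, as the interface text tells. Its arguments: {"type":"object","properties":{"plan":{"type":"array"},"squeeze":{"type":"number"}},"required":["plan"]}

```bash
mkdir -p pics; ls
python3 - <<'E'
from bench import arm
import cv2,numpy as np
for n in("scene","top"):
    im=arm.get_image(n); cv2.imwrite(f"pics/{n}0.png",cv2.resize(im[:,:,::-1],(800,600),interpolation=cv2.INTER_CUBIC)); np.save(f"pics/{n}0.npy",im)
    c=arm.calibration(n); print(n,c["mtx"],c["dist_coeffs"],"cam",-np.array(c["R"]).T@np.array(c["t"]))
print(arm.get_state(),arm.tcp_to_grasp)
E
```

```text
pics
scene [[420.68158413   0.         255.88481122]
 [  0.         420.68158413 191.71045184]
 [  0.           0.           1.        ]] [-0.14743141  0.          0.          0.          0.        ] cam [ 0.10606645 -0.5033534   0.62038455]
top [[354.09152736   0.         250.10931226]
 [  0.         354.09152736 196.02172917]
 [  0.           0.           1.        ]] [-0.09321488  0.          0.          0.          0.        ] cam [0.41984158 0.02639315 0.95576666]
{'time_s': 0.1, 'joint_pos': array([ 1.22299301e+00,  2.60648702e-01, -1.39243661e-01,  1.17266577e+00,
       -2.79451206e-05,  1.57079725e+00]), 'joint_vel': array([-1.56984415e-05, -1.82278952e-03,  3.15785150e-03,  4.78470730e-04,
        1.58021836e-05,  2.34263940e-04]), 'effort': array([ 3.01995660e-04, -4.06510377e+01,  2.54527688e+01,  1.01481736e-02,
        3.98283169e-05,  6.58962890e-06]), 'tcp_pos': array([0.17874203, 0.49299929, 0.23053082]), 'tcp_rot': array([-3.13983084e+00,  2.79467006e-05,  2.79378847e+00]), 'force': array([0.14626367, 0.07596648, 0.02562705]), 'moment': array([0.02637996, 0.02053161, 0.00496253]), 'gripper_force': 0.0, 'finger_gap': 1.0034512756619682} 0.0187
```

View pics/scene0.png

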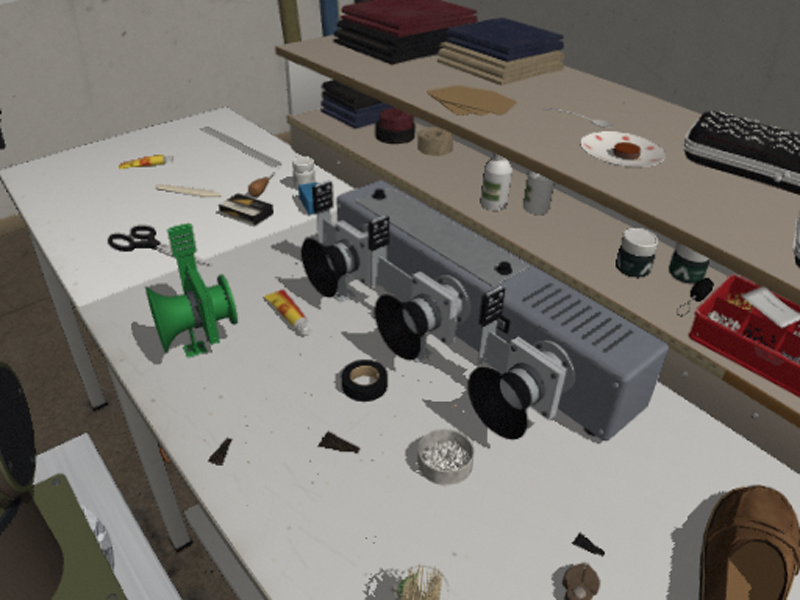

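View pics/top0.png

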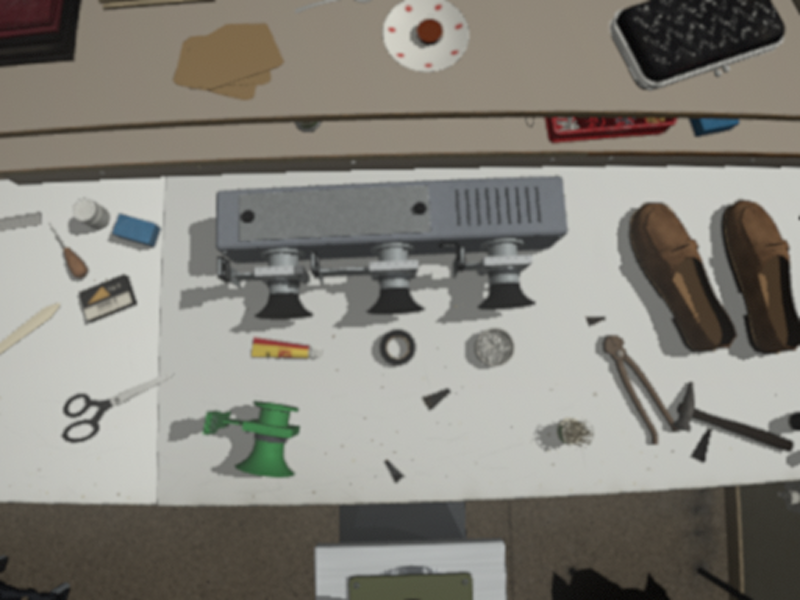

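Candidates for inlet_b in top0.png are the left grey inlet at (283,270), with the yellow tube before it at (285,348), and the green look-alike at (265,440), which is excluded. The middle grey inlet (393,265) has the tape roll, so it is inlet_a. The right one (505,260) has the tin, so it is inlet_c. A second yellow tube lies far left at scene (145,160), before no inlet. Next I check this in a close crop.

Run:
```python
import cv2,numpy as np
t=np.load("pics/top0.npy")[:,:,::-1]; s=np.load("pics/scene0.npy")[:,:,::-1]
a=cv2.resize(t[105:235,130:370],(800,433),interpolation=cv2.INTER_CUBIC)
cv2.imwrite("pics/crop_top.png",a)
cv2.imwrite("pics/crop_scene.png",cv2.resize(s[105:285,185:425],(800,600),interpolation=cv2.INTER_CUBIC))
```

```text
(no output)
```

View pics/crop_top.png

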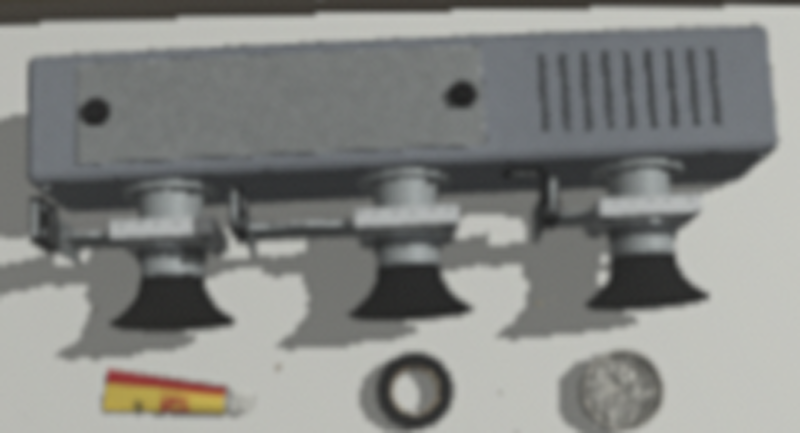

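View pics/crop_scene.png

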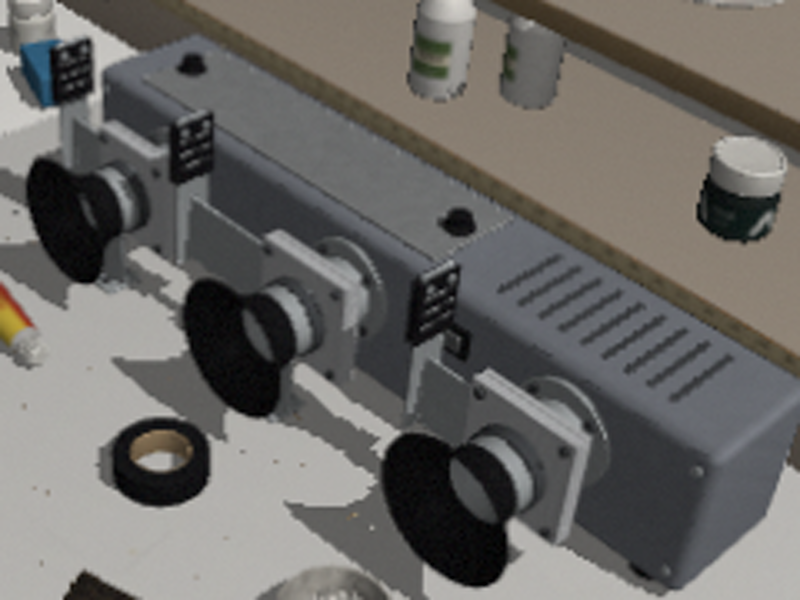

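The crops confirm it. The left inlet has the glue tube at crop_top (170,395). Its tab_b is at crop_top (42,218) and crop_scene (72,70), close to its frame. Tab_a of the middle inlet stands far out at (238,215) / (193,146), so that gate is open. Tab_c is at (545,205) / (435,303).

```bash
cat > h.py <<'E'
import cv2,numpy as np
from bench import arm
def ray(n,uv):
    c=arm.calibration(n);R=np.array(c["R"]);C=-R.T@np.array(c["t"])
    p=cv2.undistortPoints(np.array([[uv]],float),np.array(c["mtx"]),np.array(c["dist_coeffs"]))[0,0]
    return C,R.T@np.array([*p,1.])
def onz(n,uv,z):
    C,d=ray(n,uv); return C+d*(z-C[2])/d[2]
E
python3 - <<'E'
from h import *
np.set_printoptions(precision=4,suppress=True)
k=.3
T=lambda u,v:(130+u*k-.35,105+v*k-.35); S=lambda u,v:(185+u*k-.35,105+v*k-.35)
q=[onz("top",T(*p),.118) for p in[(30,58),(766,27),(776,148),(32,183)]]
print("corners BL BR FR FL",*q); print("len",np.linalg.norm(q[0]-q[1]),np.linalg.norm(q[3]-q[2]),"dep",np.linalg.norm(q[0]-q[3]),np.linalg.norm(q[1]-q[2]))
y=(q[0]+q[3]-q[1]-q[2])[:2]; y/=np.linalg.norm(y); x=np.array([y[1],-y[0]])
o=sum(q)[:2]/4; print("yaw deg",np.degrees(np.arctan2(-y[0],y[1])),"centre",o)
for n,p in dict(b=(72,70),a=(193,146),c=(435,303)).items():
    P=onz("scene",S(*p),.134); print(n,"scene tab",P,"housing xy",(P[:2]-o)@x,(P[:2]-o)@y)
for n,p in dict(b=(172,228),a=(407,217),c=(648,205)).items():
    P=onz("top",T(*p),.109); print(n,"frame top",P,"housing xy",(P[:2]-o)@x,(P[:2]-o)@y)
E
```

```text
corners BL BR FR FL [0.7285 0.2917 0.118 ] [ 0.7392 -0.2608  0.118 ] [ 0.6451 -0.2608  0.118 ] [0.6324 0.2877 0.118 ]
len 0.5526409996202082 0.5486593601463899 dep 0.09618592501210672 0.094140721705526
yaw deg 1.212215884914467 centre [0.6863 0.0145]
b scene tab [0.5962 0.2709 0.134 ] housing xy -0.08463987489763808 0.2583138548113968
a scene tab [0.6004 0.1322 0.134 ] housing xy -0.08339350254908474 0.11956555242051888
c scene tab [ 0.6043 -0.0889  0.134 ] housing xy -0.08416198242662745 -0.10155445104662787
b frame top [0.5977 0.1858 0.109 ] housing xy -0.08500051346514259 0.17316756163847727
a frame top [0.6013 0.0134 0.109 ] housing xy -0.08506731158812358 0.0007234363383674838
c frame top [ 0.606  -0.1645  0.109 ] housing xy -0.08408585128356577 -0.17719964478391423
```

Emit:
drive_tool --pt "-0.984 -0.256 0 0 0 -0.117 0" --pt "-0.984 -0.256 0 0 0 -0.117 0" --pt "-0.984 -0.256 0 0 0 -0.117 0" --pt "-0.984 -0.256 0 0 0 -0.117 0" --pt "-0.984 -0.256 0 0 0 -0.117 0" --pt "-0.984 -0.256 0 0 0 -0.117 0" --pt "-0.984 -0.256 0 0 0 -0.117 0" --pt "-0.984 -0.256 0 0 0 -0.117 0" --pt "-0.984 -0.256 0 0 0 -0.117 0" --pt "-0.984 -0.256 0 0 0 -0.117 0"

```text
time_s: 1.35
tcp_pos: [0.5983, 0.2046, 0.2303]
tcp_rot: [-3.141, -0.002, -3.124]
force: [-1.5, -0.7, 0.0]
finger_gap: 0.001
gripper_force: 0.0
```

Run:
```python
from h import *
s=arm.get_image("scene")[:,:,::-1];t=arm.get_image("top")[:,:,::-1]
a=cv2.resize(s[60:240,165:405],(533,400),interpolation=cv2.INTER_CUBIC)
b=cv2.resize(t[105:195,125:245],(267,200),interpolation=cv2.INTER_CUBIC)
c=np.zeros((400,800,3),np.uint8);c[:,:533]=a;c[:200,533:]=b
cv2.imwrite("pics/above.png",c)
```

```text
(no output)
```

View pics/above.png

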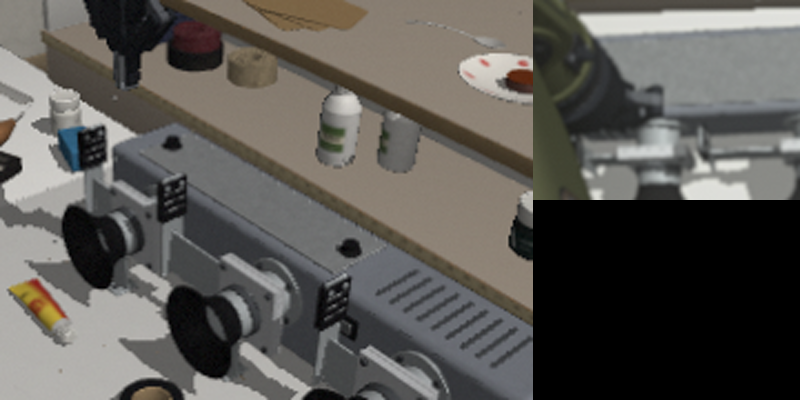

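The closed fingertips at (122,82) hang above the gap between tab_b (92,148) and tab_a (172,198), and nothing is disturbed. I go down to z = 0.13.

Emit:
drive_tool --pt "0 0 0.1 0 0 0 0" --pt "0 0 0.2 0 0 0 0" --pt "0 0 0.2 0 0 0 0" --pt "0 0 0.2 0 0 0 0"

```text
time_s: 1.95
tcp_pos: [0.598, 0.2068, 0.1333]
tcp_rot: [3.141, 0.002, -3.12]
force: [-0.2, 0.7, 1.1]
finger_gap: 0.0
gripper_force: 0.0
```

Run:
```python
from h import *
print(arm.get_state()["force"])
s=arm.get_image("scene")[:,:,::-1]
cv2.imwrite("pics/down.png",cv2.resize(s[90:210,165:325],(800,600),interpolation=cv2.INTER_CUBIC))
```

```text
[-0.18904163  0.71228445  1.07629716]
```

View pics/down.png

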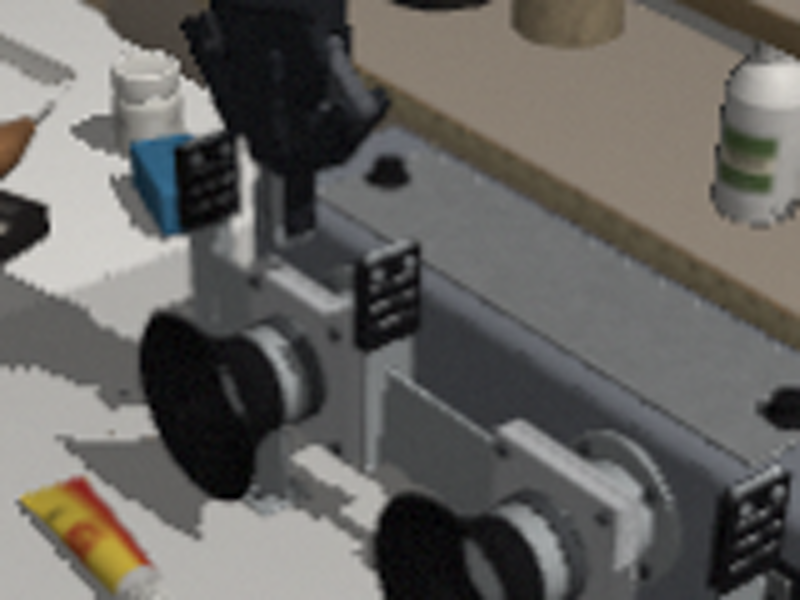

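The fingertips at (300,230) stand between tab_b (207,180) and tab_a (390,295), clear of both, and the knuckles are above the tab tops. I push tab_b open (+y).

Emit:
drive_tool --pt "0 0.04 0 0 0 0 0" --pt "0 0.08 0 0 0 0 0" --pt "0 0.1 0 0 0 0 0" --pt "0 0.115 0 0 0 0 0" --pt "0 0.13 0 0 0 0 0" --pt "0 0.145 0 0 0 0 0" --pt "0 0.16 0 0 0 0 0" --pt "0 0.17 0 0 0 0 0" --pt "0 0.17 0 0 0 0 0"

```text
time_s: 3.12
tcp_pos: [0.596, 0.2914, 0.131]
tcp_rot: [3.14, -0.001, -3.121]
force: [-0.2, -0.5, 0.2]
finger_gap: -0.001
gripper_force: 0.1
```

Emit:
drive_tool --pt "0 0.01 0 0 0 0 0" --pt "0 0.02 0 0 0 0 0" --pt "0 0.024 0 0 0 0 0" --pt "0 0.028 0 0 0 0 0"

```text
time_s: 3.62
tcp_pos: [0.5956, 0.3045, 0.131]
tcp_rot: [-3.141, -0.001, -3.122]
force: [0.2, -3.0, -0.1]
finger_gap: -0.003
gripper_force: 1.6
```

Emit:
drive_tool --pt "0 0.004 0 0 0 0 0" --pt "0 0.008 0 0 0 0 0" --pt "0 0.01 0 0 0 0 0"

```text
time_s: 4.0
tcp_pos: [0.5955, 0.3054, 0.131]
tcp_rot: [-3.133, -0.001, -3.124]
force: [-0.0, -13.9, 2.2]
finger_gap: 0.001
gripper_force: 7.0
```

Firm stop reached: 14 N with almost no motion. I back off into the gap and check the opening before shutting the other gate.

Emit:
drive_tool --pt "0 -0.05 0 0 0 0 0" --pt "0 -0.15 0 0 0 0 0" --pt "0 -0.22 0 0 0 0 0" --pt "0 -0.22 0 0 0 0 0" --pt "0 -0.22 0 0 0 0 0"

```text
time_s: 4.62
tcp_pos: [0.5982, 0.2, 0.1316]
tcp_rot: [3.14, 0.001, -3.122]
force: [0.5, -0.6, -0.4]
finger_gap: -0.001
gripper_force: 0.0
```

Run:
```python
from h import *
print(arm.get_state()["tcp_pos"])
s=arm.get_image("scene")[:,:,::-1]
cv2.imwrite("pics/bopen.png",cv2.resize(s[90:210,165:325],(800,600),interpolation=cv2.INTER_CUBIC))
```

```text
[0.59822042 0.19998487 0.13157087]
```

View pics/bopen.png

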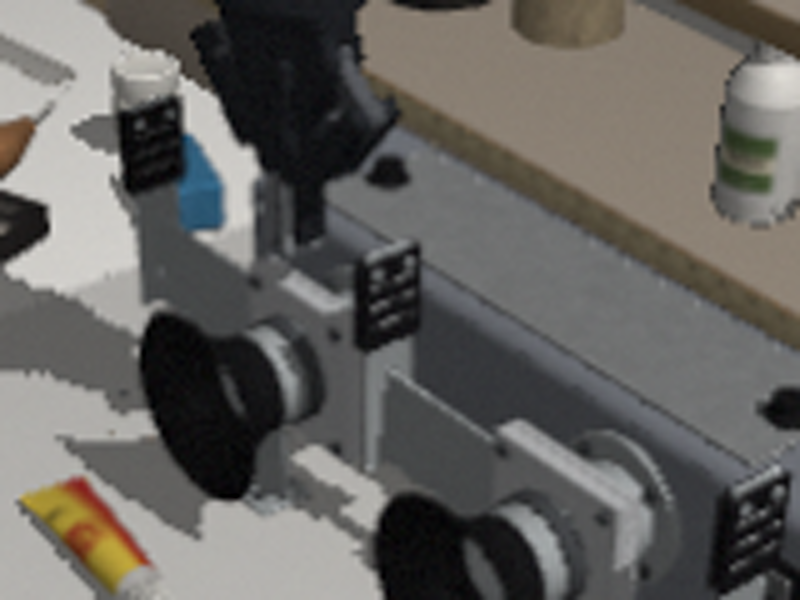

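Tab_b now stands at crop (153,143), well away from its frame, and tab_a is still out at (388,295). I check the opening in numbers.

Run:
```python
from h import *
f=lambda u,v:onz("scene",(165+u*.2-.4,90+v*.2-.4),.134)
b,a,c=f(153,143),f(389,295),f(752,528)
print(b,a,c,"b-a",np.linalg.norm(b-a),"a-c",np.linalg.norm(a-c))
```

```text
[0.59637126 0.32102123 0.134     ] [0.59975833 0.13191973 0.134     ] [ 0.60489404 -0.08790834  0.134     ] b-a 0.1891318366033873 a-c 0.219888055434836
```

b–a is 189 mm and a–c is 220 mm. That fits b = 50 mm (fully open), a ≈ 40 mm and c = 0. I now push tab_a shut (−y).

Emit:
drive_tool --pt "0 -0.04 0 0 0 0 0" --pt "0 -0.07 0 0 0 0 0" --pt "0 -0.09 0 0 0 0 0" --pt "0 -0.11 0 0 0 0 0" --pt "0 -0.13 0 0 0 0 0" --pt "0 -0.145 0 0 0 0 0" --pt "0 -0.16 0 0 0 0 0" --pt "0 -0.165 0 0 0 0 0" --pt "0 -0.17 0 0 0 0 0"

```text
time_s: 5.8
tcp_pos: [0.5996, 0.1145, 0.1313]
tcp_rot: [3.142, -0.0, -3.122]
force: [-0.8, 2.8, -1.0]
finger_gap: 0.001
gripper_force: 1.6
```

Emit:
drive_tool --pt "0 -0.004 0 0 0 0 0" --pt "0 -0.008 0 0 0 0 0" --pt "0 -0.012 0 0 0 0 0" --pt "0 -0.016 0 0 0 0 0"

```text
time_s: 6.3
tcp_pos: [0.5997, 0.1104, 0.1315]
tcp_rot: [3.133, -0.0, -3.12]
force: [-1.1, 16.3, -1.4]
finger_gap: -0.002
gripper_force: 7.8
```

Firm stop again at 16 N. I back off to the gap's middle, then rise.

Emit:
drive_tool --pt "0 0.05 0 0 0 0 0" --pt "0 0.15 0 0 0 0 0" --pt "0 0.18 0 0 0 0 0" --pt "0 0.18 0 0 0 0 0" --pt "0 0.18 -0.1 0 0 0 0" --pt "0 0.18 -0.2 0 0 0 0" --pt "0 0.18 -0.28 0 0 0 0" --pt "0 0.18 -0.28 0 0 0 0" --pt "0 0.18 -0.28 0 0 0 0"

```text
time_s: 7.42
tcp_pos: [0.5979, 0.195, 0.2708]
tcp_rot: [-3.14, -0.001, -3.123]
force: [0.4, -0.5, -0.6]
finger_gap: 0.001
gripper_force: 0.0
```

Run:
```python
from h import *
s=arm.get_image("scene")[:,:,::-1]
cv2.imwrite("pics/end.png",cv2.resize(s[90:315,135:435],(800,600),interpolation=cv2.INTER_CUBIC))
```

```text
(no output)
```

View pics/end.png

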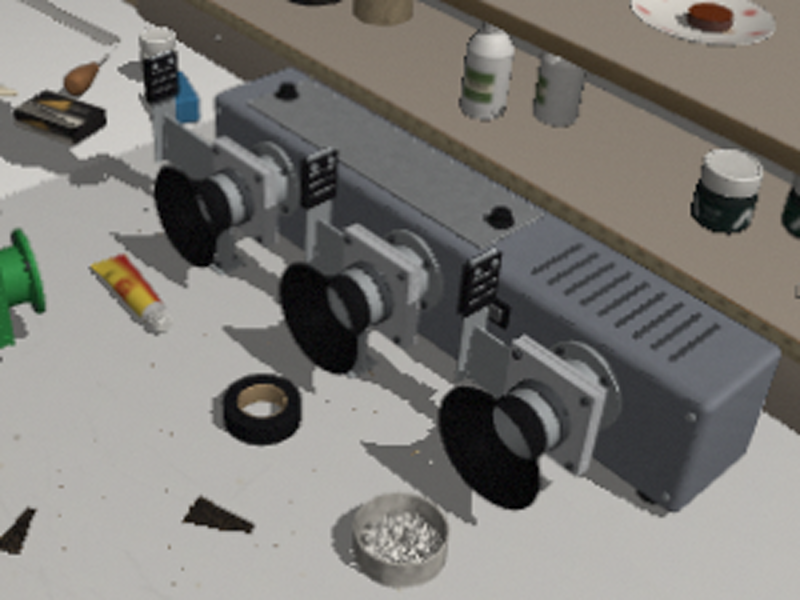

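The picture shows tab_b out at (160,77), tab_a in at (319,177) and tab_c at (481,282), with the tube, roll and tin still in place. I check the spacing, then hand in.

Run:
```python
from h import *
f=lambda u,v:onz("scene",(135+u*.375-.3,90+v*.375-.3),.134)
b,a,c=f(160,77),f(319,177),f(481,282)
ba,ac=np.linalg.norm(b-a),np.linalg.norm(a-c); print(ba,ac)
if abs(ba-.23)<.007 and abs(ac-.18)<.007: print(arm.job_done())
```

```text
0.2286505174006504 0.1800898433940143
the job is handed in; nothing more can be done
None
```

The job is handed in: the glue-tube gate was pushed fully open first, then the gate that was open was pushed fully shut. The third gate and everything on the bench look unmoved in the last picture, and the arm is clear of everything.

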